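Make up a casting flask on the investing vibrator

TASK

Make up a casting flask on the little vibrator, ready for investment to be poured: set the rubber sprue base on the vibrator's round pad, then stand the wax tree upright in the socket in the middle of the base, then lower the flask that is tall enough to cover the tree over it and down into the base, and last slip the rubber collar, skirt down, fully onto the flask's top rim. Leave the shorter flask standing where it is.

Things in the scene. Friction and masses are not known exactly. Their poses are not given: they have to be found in the camera images.
- vibrator: Bench vibrator, fixed: a grey painted box 124 x 116 mm, 34 mm high, with a black round pad on top (pad top 40 mm above the worktop) and a black speed knob on the side that faces its own -x. Origin: centre of the underside; z up. Behind and to the right of it a microscope's head overhangs the bench (x over 0.57, y 0.14 to 0.38, z over 0.21): carry things past in front of it.
- pad (a point): Centre of the top face of the vibrator's round black pad, 40 mm above the worktop. The flat pad is 80 mm across, inside a low lip 3 mm high and 5 mm wide (91 mm across outside).
- sprue_base: Black rubber sprue base, loose, right way up: round cup, 62 mm outside with straight side, 22 mm high, 0.14 kg, floor 10 mm thick. A boss in the middle (38 mm wide at the floor, 34 at its top, 21 mm up) holds the tree's socket. Round it runs the flask's groove: its outer wall is 53.5 mm across at the floor, flaring to 58 at the top. Origin: centre of the underside; z up.
- wax_tree: Dark green wax tree, loose, standing on its foot, 64 mm high, 35 g: round foot 24 mm wide, 8 mm high, lower edge bevelled; six small ring patterns 15 to 38 mm up, reaching 18 mm from the axis; above them the bare trunk, 10 mm thick, from 38 to 64 mm: hold it there. Origin: centre of the foot's underside; z up along the trunk.
- tall_flask: The taller of two plain steel flasks (tubes open at both ends), loose, standing on end: outside diameter 50 mm, bore 44 mm, height 75 mm, about 0.24 kg. Origin: centre of the lower end; z up along the tube. Some of the loose things stand on a thin steel plate, 2 mm above the worktop.
- short_flask: The shorter steel flask, loose, standing on end: outside diameter 50 mm, bore 44 mm, height 48 mm, too short to cover the tree. Origin: centre of the lower end; z up.
- collar: Black rubber collar, loose, standing skirt down: open ring 32 mm high, 50 g. The skirt (lower 12 mm) is 61 mm outside and takes the flask's rim: bore 57 mm at the mouth, 53 mm at the step 12 mm up. Above it the neck, 54 mm outside, 44 mm bore, 12 to 32 mm up: hold it there. Origin: centre of the underside; z up.
- socket (a point): Centre of the floor of the tree's socket in the sprue base's boss, 10 mm above the base's underside and level with the groove's floor. The socket is round, 27 mm wide at its floor, 31 mm at its mouth, 11 mm deep.

How it is judged:
By the outcome, as a careful person would: the job done as asked, in the order asked, and still so for the second after the job is handed in, with the robot touching nothing.
It also fails if it takes over 136 s, if anything falls off the work surface, if the arm or the gripper's body presses on something with over 40 N, if the wrist force passes 120 N, or if a joint passes its speed limit or range.

ROBOT

A 7-joint arm with a two-finger parallel gripper is mounted at the origin on a cart in front of the work surface, level with it; the furniture and walls round the work are solid. World frame = base frame: x ahead of the robot, y to its left, z up, the work surface at z = 0. Lengths are in mm, angles in rad, forces in N, time in s.
With the tool pointing down it reaches from about 350 to 775 mm from the base axis. Payload 3.1 kg.
Tool frame: the origin (TCP) lies midway between the tips of the shut fingers; the grasp point (between the pads) lies 19 mm behind it (env.pinch_z is the distance from the TCP to the grasp point, in mm); z points along the fingers, x is the direction in which the jaws open and shut, and the axes are right-handed (so a half turn about z gives the same grasp; the last joint's range is limited). The gripper opens to 85 mm and grips with 20 to 120 N. Pads are 22 mm wide; open, the fingers measure 114 mm over their backs; the gripper's body (76 mm by 85 mm) begins 54 mm behind the grasp point. The pads swing forward as they close: fully open they stand 13 mm farther back than shut.
Start: joints at [1.13, 0.311, 0.014, 1.512, -0.004, 1.319, -0.027], TCP at [213.605, -506.843, 231.304] pointing down, gripper open.
Joint ranges: [-2.7, 2.7], [-0.3, 1.91], [-1.27, 1.3], [0.12, 2.57], [-1.44, 4.58], [0.2, 2.03], [-3.05, 3.05]. Speed limits (rad/s): [2.79, 2.79, 3.14, 3.14, 3.14, 3.14, 3.14].

INTERFACE

Orientations are given as a unit quaternion [x, y, z, w].
In Python, from rig import sensors, eyes, env gives the robot as it stands.
- The arm moves only by the tool servo_tool, never from a script. Its argument "series" is a list of rows, each a list of 7 numbers: the opening, from 0 (shut) to 1 (fully open), then the shift along the tool's x, y, z in mm, then the turn, a rotation vector about the tool's x, y, z in rad. A call has 1 to 20 rows; each row is the pose to reach, as a shift and turn from the pose commanded when the call began, along the tool's axes at that moment; what a row does not reach only later rows make up. A row lasts 1/12 s, in which the tool goes at most 41.7 mm and 7.16 degrees, less where a joint would pass 70% of its speed; a pose out of reach is approached as far as the arm can. A call with a gripper value outside its range is refused whole. The fingers move at their own pace and stop on an object; the grip force is fixed at half the most. Time passes only in rows, so rows that repeat a pose let the fingers close. It gives the time, the measured TCP pose, the force and the opening at its end, in the units of the state.
- sensors.state(): the state, without advancing time (a new reading comes with each control period).
- eyes.snapshot(name): name is "side" or "top"; returns a dict with "image" (420x560x3 uint8, red, green, blue), "vfov" (degrees; the focal length in pixels is half the picture's height over the tangent of half this angle, whatever the lens; pixels are square), "cx", "cy" (the principal point, pixels), "rvec" (rotation vector, rad) and "tvec" (3), from world to camera coordinates, as OpenCV has them. Camera axes: x right, y down, z forward; pixel columns grow to the right and rows downward; lengths in mm; the calibration is good to about 2 mm. A picture is of the moment at which its call begins. There is no depth.
- env.close_job(): hands the job in, once; it reports no verdict.
The state is a dict: "t": time; "joint_positions": joint angles; "joint_vel": joint speeds; "joint_efforts": joint torques, N m; "ee_pos": TCP position; "tool_rot": TCP orientation; "wrist_force": force on the tool from outside, world axes, zero at the start; "torque": the same for the moment, N m; "finger_gap": finger opening in mm.
Only numpy, scipy, OpenCV 4.12 (cv2) and the standard library are available. Lean on these libraries where they do the work, as an engineer would, in place of code of your own. Each camera call takes 0.05 s, during which the arm holds its last target. There are 200 camera calls.

## Working session

There is one attempt and no reset: what is moved stays moved. The work goes in short steps, Python scripts to look and compute and a tool call to move; the robot and the scene stay as the last step left them, time stands still between calls to the robot, and variables do not carry over. Pictures are saved under pics/ and viewed, about 12 in all and at most 16, crops included, and the job is handed in when it is done.

Besides the shell and the picture viewer there is one more tool, called in YAML: its name, and indented under it one key for each argument. servo_tool: Moves the arm, as the interface text tells. Its arguments: {"type":"object","properties":{"series":{"type":"array"}},"required":["series"]}

```bash
ls; mkdir -p pics; cat > h.py <<'E'
import numpy as np, cv2
from scipy.spatial.transform import Rotation as R
from rig import sensors, eyes, env
def snap(n, f=None):
    s=eyes.snapshot(n)
    if f: cv2.imwrite('pics/'+f, s['image'][:,:,::-1])
    return s
def cam(s):
    h=s['image'].shape[0]; f=h/2/np.tan(np.radians(s['vfov'])/2)
    Rm=R.from_rotvec(np.ravel(s['rvec'])).as_matrix(); t=np.ravel(s['tvec'])
    return f,Rm,t,-Rm.T@t
def ray(s,u,v):
    f,Rm,t,c=cam(s); return c, Rm.T@np.array([(u-s['cx'])/f,(v-s['cy'])/f,1])
def onz(s,u,v,z):
    c,d=ray(s,u,v); return c+d*(z-c[2])/d[2]
def proj(s,p):
    f,Rm,t,c=cam(s); q=Rm@np.array(p,float)+t; return q[0]/q[2]*f+s['cx'],q[1]/q[2]*f+s['cy']
E
python3 - <<'E'
from h import *
print(sensors.state())
for n in('side','top'):
    s=snap(n,n+'0.png'); print(n,s['vfov'],s['cx'],s['cy'],s['image'].shape,cam(s)[3],cam(s)[1][2])
    print({k:v for k,v in s.items() if k!='image'})
E
```

```text
pics
{'t': 0.0, 'joint_positions': array([ 1.13027559,  0.31172583,  0.01399102,  1.51306794, -0.0044208 ,
        1.31919447, -0.02719158]), 'joint_vel': array([ 0.00191093, -0.00157288, -0.00042879, -0.00039515, -0.00100281,
        0.00153956, -0.00124692]), 'joint_efforts': array([-1.01005658e-04, -3.79910874e+01,  1.46099352e-01, -2.30590653e+01,
        1.23239655e-02,  1.38069983e-02,  1.41659510e-05]), 'ee_pos': array([ 213.31570168, -506.15232318,  230.21658001]), 'tool_rot': array([ 8.33187997e-01, -5.52988574e-01, -1.00566982e-03, -6.21718821e-04]), 'wrist_force': array([0.17302142, 0.42176377, 0.11174655]), 'torque': array([0.00178746, 0.01190272, 0.02212849]), 'finger_gap': 85.2955605836905}
side 47.253453707651026 284.4773817628066 212.72439629388492 (420, 560, 3) [129.16090974 839.64993293 555.61141778] [ 0.39574441 -0.77313953 -0.49562246]
{'vfov': 47.253453707651026, 'cx': 284.4773817628066, 'cy': 212.72439629388492, 'rvec': array([ 0.62221277, -2.46076926,  1.43669628]), 'tvec': array([494.29239635, 152.32133836, 873.42534588])}
top 51.874790578421965 282.11969118596267 205.95347532710647 (420, 560, 3) [445.37988141 103.52719798 925.10954746] [ 0.04934954  0.02411497 -0.99849041]
{'vfov': 51.874790578421965, 'cx': 282.11969118596267, 'cy': 205.95347532710647, 'rvec': array([ 2.19083476, -2.17842501,  0.02781301]), 'tvec': array([122.75296841, 491.1344307 , 899.23716228])}
```

View pics/top0.png

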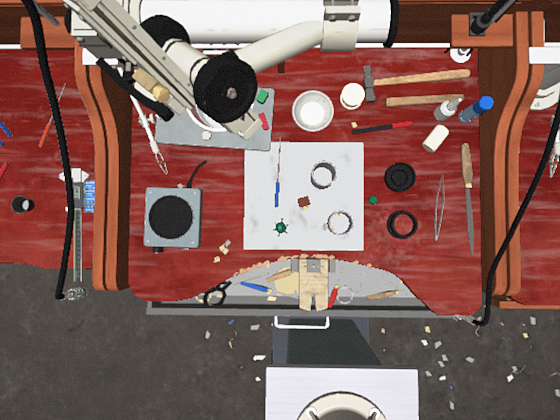

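View pics/side0.png

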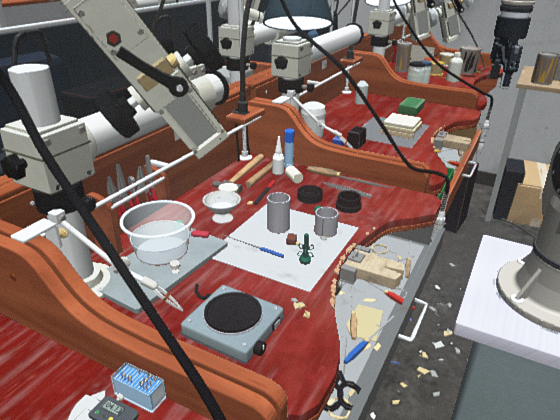

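The top view shows the pad at (171,215) and the tree at (280,227). The flasks are at (322,174), the taller one since it is farther away in the side view, and at (340,222). The sprue base is at (400,177) and the collar at (402,223), with red showing through its open middle. I'll zoom in to measure.

```bash
cat > m.py <<'E'
from h import *
t=cv2.imread('pics/top0.png'); s=cv2.imread('pics/side0.png')
a=cv2.resize(t[140:250,255:430],None,fx=4.5,fy=4.5,interpolation=cv2.INTER_CUBIC)
cv2.imwrite('pics/ctop.png',a)
b=cv2.resize(s[175:275,250:380],None,fx=6,fy=6,interpolation=cv2.INTER_CUBIC)
cv2.imwrite('pics/cside.png',b[:600,:800])
T=eyes.snapshot('top');S=eyes.snapshot('side')
def comps(img,roi,cond,minA=60):
    x0,y0,x1,y1=roi; r=img[y0:y1,x0:x1]
    m=cond(r.astype(int)).astype(np.uint8)
    n,l,st,c=cv2.connectedComponentsWithStats(m)
    for i in range(1,n):
        if st[i,4]>=minA:
            cs,_=cv2.findContours((l==i).astype(np.uint8),cv2.RETR_EXTERNAL,cv2.CHAIN_APPROX_NONE)
            h=cv2.convexHull(cs[0]); e=cv2.fitEllipse(h) if len(h)>5 else None
            print(st[i]+[x0,y0,0,0,0],'ell',np.round(np.array(e[0])+[x0,y0],1),np.round(e[1],1) if e else '')
dark=lambda r:r.max(2)<60
print('top dark');comps(T['image'],(140,150,430,250),dark)
print('side dark');comps(S['image'],(190,175,380,345),dark)
g=lambda r:(r[:,:,1]>r[:,:,0]+25)&(r[:,:,1]>r[:,:,2]+10)
print('green');comps(T['image'],(260,210,300,245),g,20);comps(S['image'],(290,225,320,275),g,20)
E
python3 m.py
```

```text
top dark
[187 161  19  27  77] ell [195.8 174.3] [ 7.3 32.3]
[384 163  31  29 699] ell [399.5 176.8] [28.5 30.9]
[ 149  196   43   43 1454] ell [170.2 216.8] [42.6 43.2]
[387 211  30  28 321] ell [401.5 224.2] [27.6 29.9]
side dark
[298 186  24  18 350] ell [309.6 194. ] [17.9 26.9]
[336 191  25  22 433] ell [348.4 201.6] [22.2 26.3]
[ 205  293   56   39 1686] ell [232.4 312.3] [39.2 56.9]
green
[275 222  12  11  85] ell [280.3 226.7] [10.  12.6]
[300 255  10   8  53] ell [304.8 258.1] [7.8 9.8]
```

View pics/ctop.png

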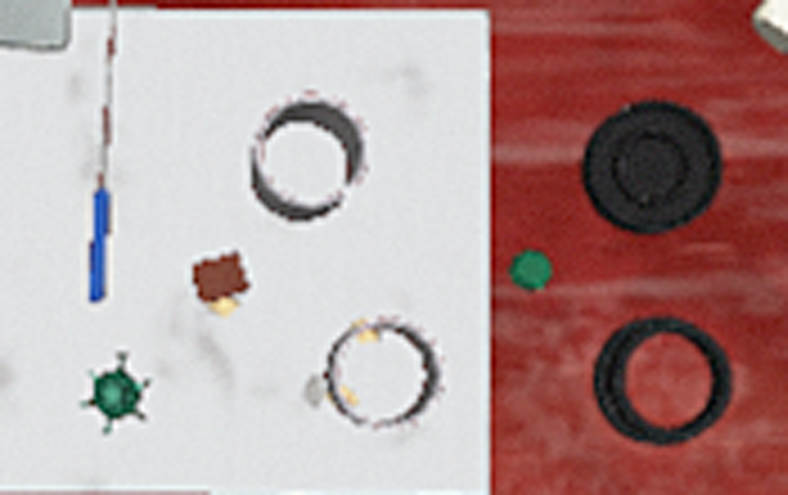

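View pics/cside.png

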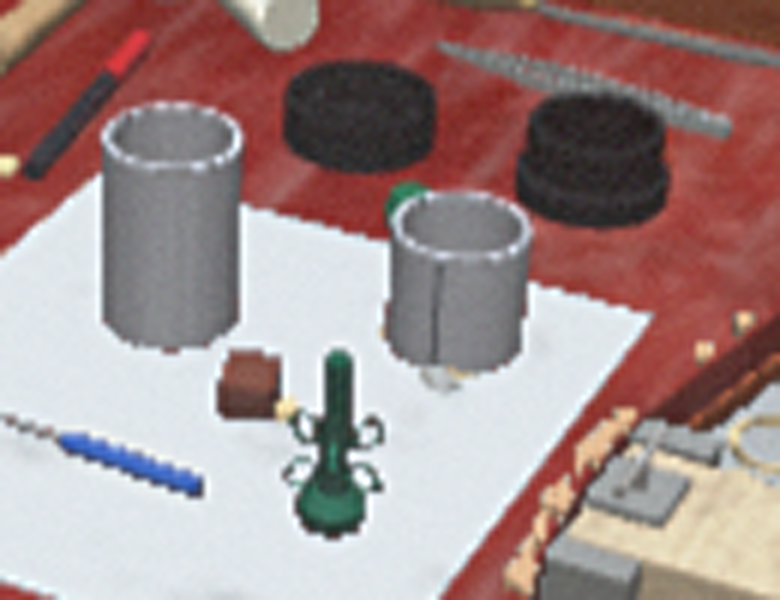

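The crops confirm it: the tall flask's rim is at about (323.7,173.8) in top and (278.7,197.8) in side. The tree's trunk top is near (306.5,234) in side. Next I'll triangulate.

```bash
cat > tri.py <<'E'
from h import *
T=eyes.snapshot('top');S=eyes.snapshot('side')
def tri(a,b):
    c1,d1=ray(T,*a);c2,d2=ray(S,*b);A=np.stack([d1,-d2],1)
    k=np.linalg.lstsq(A,c2-c1,rcond=None)[0];p,q=c1+k[0]*d1,c2+k[1]*d2
    return (p+q)/2,np.linalg.norm(p-q)
ct=lambda x,y:((x+.5)/4.5-.5+255,(y+.5)/4.5-.5+140)
cs=lambda x,y:((x+.5)/6-.5+250,(y+.5)/6-.5+175)
for n,a,b,z in [('tall rim',ct(309,152),cs(172,137),77),('short rim',ct(383,371),cs(460,227),50),
  ('base top',ct(653,164),cs(360,95),22),('collar neck top',ct(668,379),cs(596,126),32),
  ('tree top',ct(119,394),cs(338,353),66),('pad',(170.2,216.8),(232.4,312.3),42)]:
    print(n,np.round(a,1),np.round(b,1),'tri',*tri(a,b),'top@z',onz(T,*a,z)[:2],'side@z',onz(S,*b,z)[:2])
print('base sil z11',onz(T,399.5,176.8,11)[:2],onz(S,309.6,194,11)[:2])
print('collar sil z8',onz(T,401.5,224.2,8)[:2])
for c in [(493,10),(493,490)]: print('plate corner',onz(T,*ct(*c),2)[:2])
E
python3 tri.py
```

```text
tall rim [323.3 173.4] [278.2 197.4] tri [552.03188849  43.51265652  78.30586184] 0.5524158721800962 top@z [551.94460718  43.30314096] side@z [553.45827975  41.41507669]
short rim [339.7 222.1] [326.2 212.4] tri [455.90732331   7.90924992  51.20678513] 1.6006350522923845 top@z [456.66244187   8.08443145] side@z [455.96274406   5.57527612]
base top [399.7 176.1] [309.6 190.4] tri [ 553.32689217 -120.07127938   22.22269509] 0.9309546709477621 top@z [ 553.78115854 -119.94222967] side@z [ 553.0726648  -120.64790337]
collar neck top [403.1 223.8] [348.9 195.6] tri [ 453.36507571 -123.74022414   32.36605368] 1.403469107979698 top@z [ 454.02108885 -123.56832208] side@z [ 452.97389262 -124.77047576]
tree top [281.1 227.2] [305.9 233.4] tri [446.29088846 126.4206717   66.25728085] 1.4961452677445948 top@z [445.60569298 126.12728599] side@z [447.14848699 126.33402228]
pad [170.2 216.8] [232.4 312.3] tri [465.60522597 356.267217    38.22663512] 0.048581189858102454 top@z [465.49782664 355.17992749] side@z [463.17502422 359.80015551]
base sil z11 [ 553.51895087 -122.18604534] [ 553.52278814 -122.87462455]
collar sil z8 [ 453.46077951 -126.40535112]
plate corner [629.75278644 -49.54208377]
plate corner [401.52846017 -48.83559159]
```

servo_tool:
  series:
    - [1, 0, 0, 0, 0, 0, 0.1]
    - [1, 0, 0, 0, 0, 0, 0.2]
    - [1, 0, 0, 0, 0, 0, 0.3]
    - [1, 0, 0, 0, 0, 0, 0.398]
    - [1, 0, 0, 0, 0, 0, 0.398]
    - [1, 0, 0, 0, 0, 0, 0.398]

```text
t: 0.8
ee_pos: [213.6, -506.8, 231.2]
tool_rot: [0.708, -0.706, -0.0, 0.0]
wrist_force: [-0.2, 0.1, 0.4]
finger_gap: 85.7
```

servo_tool:
  series:
    - [1, -386, -340, 60, 0, 0, 0]
    - [1, -386, -340, 60, 0, 0, 0]
    - [1, -386, -340, 60, 0, 0, 0]
    - [1, -386, -340, 60, 0, 0, 0]
    - [1, -386, -340, 60, 0, 0, 0]
    - [1, -386, -340, 60, 0, 0, 0]
    - [1, -386, -340, 60, 0, 0, 0]
    - [1, -386, -340, 60, 0, 0, 0]
    - [1, -386, -340, 60, 0, 0, 0]
    - [1, -386, -340, 60, 0, 0, 0]
    - [1, -386, -340, 60, 0, 0, 0]
    - [1, -386, -340, 60, 0, 0, 0]
    - [1, -386, -340, 60, 0, 0, 0]
    - [1, -386, -340, 60, 0, 0, 0]
    - [1, -386, -340, 140, 0, 0, 0]
    - [1, -386, -340, 140, 0, 0, 0]
    - [1, -386, -340, 140, 0, 0, 0]
    - [1, -386, -340, 140, 0, 0, 0]
    - [1, -386, -340, 140, 0, 0, 0]

```text
t: 2.38
ee_pos: [554.3, -121.6, 93.1]
tool_rot: [0.707, -0.707, 0.001, -0.001]
wrist_force: [0.3, 0.4, 0.4]
finger_gap: 85.5
```

```bash
cat > view.py <<'E'
import sys
from h import *
# view.py name side/top x0 y0 x1 y1 scale
n,w=sys.argv[1:3];x0,y0,x1,y1=map(int,sys.argv[3:7]);k=float(sys.argv[7])
s=snap(w,n+'_full.png')
cv2.imwrite(f'pics/{n}.png',cv2.resize(s['image'][y0:y1,x0:x1,::-1],None,fx=k,fy=k,interpolation=cv2.INTER_CUBIC))
st=sensors.state();print(st['t'],np.round(st['ee_pos'],1),np.round(st['tool_rot'],3),np.round(st['finger_gap'],1),np.round(st['wrist_force'],1),np.round(st['joint_positions'],2))
E
python3 view.py p1 side 250 100 400 220 5
```

```text
2.4333 [ 555.2 -121.6   94. ] [ 0.707 -0.707  0.002 -0.001] 85.4 [ 0.3 -0.2  0.9] [ 0.34  0.47 -0.21  1.65  0.11  1.03 -1.48]
```

View pics/p1.png

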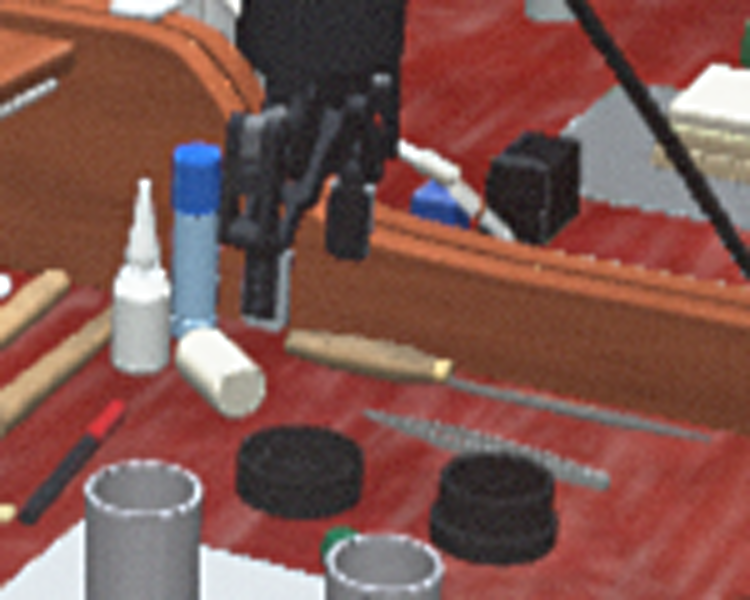

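The side view shows the open gripper above the base, with the pads reaching down to the fingertips and the jaws along y. Now I'll descend and grip the base.

servo_tool:
  series:
    - [1, 0, 0, 30, 0, 0, 0]
    - [1, 0, 0, 60, 0, 0, 0]
    - [1, 0, 0, 80, 0, 0, 0]
    - [1, 0, 0, 90, 0, 0, 0]
    - [1, 0, 0, 90, 0, 0, 0]
    - [1, 0, 0, 90, 0, 0, 0]
    - [0, 0, 0, 90, 0, 0, 0]
    - [0, 0, 0, 90, 0, 0, 0]
    - [0, 0, 0, 90, 0, 0, 0]
    - [0, 0, 0, 90, 0, 0, 0]
    - [0, 0, 0, 90, 0, 0, 0]
    - [0, 0, 0, 90, 0, 0, 0]
    - [0, 0, 0, 90, 0, 0, 0]
    - [0, 0, 0, 90, 0, 0, 0]

```text
t: 3.6
ee_pos: [555.5, -120.9, 4.2]
tool_rot: [0.707, -0.707, 0.002, -0.001]
wrist_force: [-2.0, 0.2, 6.6]
finger_gap: 60.3
```

servo_tool:
  series:
    - [0, 0, 0, -15, 0, 0, 0]
    - [0, 0, 0, -40, 0, 0, 0]
    - [0, 0, 0, -80, 0, 0, 0]
    - [0, 0, 0, -120, 0, 0, 0]
    - [0, 0, 0, -150, 0, 0, 0]
    - [0, 0, 0, -150, 0, 0, 0]
    - [0, 0, 0, -150, 0, 0, 0]

```text
t: 4.18
ee_pos: [555.4, -120.8, 154.8]
tool_rot: [0.707, -0.707, 0.003, -0.002]
wrist_force: [0.6, 0.2, -1.8]
finger_gap: 60.5
```

```bash
python3 view.py p2 side 240 60 390 180 5
```

```text
4.2333 [ 553.5 -120.6  152.4] [ 0.707 -0.707  0.001 -0.   ] 60.3 [ 0.4  1.2 -1.8] [ 0.34  0.41 -0.22  1.58  0.09  1.16 -1.46]
```

View pics/p2.png

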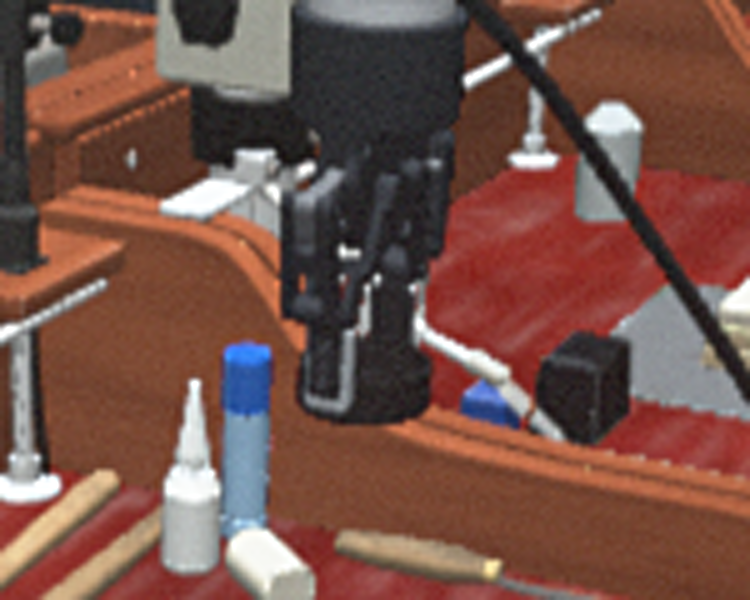

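The base is held level. I'll measure its centre in the hand against the TCP.

```bash
python3 - <<'E'
from h import *
S=snap('side');T=snap('top')
p=sensors.state();print(p['ee_pos'])
for z in(148,150,160): print(z,proj(S,[554,-120.8,z]), proj(T,[554,-120.8,z]))
# silhouette extents of base tangents (radius31) at x,y
f,Rm,t,c=cam(S)
for dx in(-3,0,3):
  C=np.array([554+dx,-120.8,150.]);us=[proj(S,C+[31*np.cos(a),31*np.sin(a),0]) for a in np.linspace(0,6.28,200)]
  us=np.array(us);print(dx,us[:,0].min(),us[:,0].max(),us[:,1].max())
im=S['image'][60:180,240:390].astype(int).max(2)
for r in (72,76,79,81,82): print(60+r,''.join('#' if v<55 else '.' for v in im[r][45:105]))
E
```

```text
[ 551.88355218 -120.41510167  149.88481199]
148 (np.float64(311.70730460991047), np.float64(141.84530894534663)) (np.float64(417.59971499826145), np.float64(167.61831315721605))
150 (np.float64(311.74825562206877), np.float64(141.03219553651817)) (np.float64(417.92271901345873), np.float64(167.46417429579571))
160 (np.float64(311.9541109852964), np.float64(136.94478115289638)) (np.float64(419.56307074488416), np.float64(166.68139161720774))
-3 299.527415593457 326.348804918731 146.31236839649634
0 298.36525805101695 325.15621170227433 146.05906453047572
3 297.2052814576997 323.9662622515992 145.80631447143696
132 .................######....##############...................
136 ...............#.###.##....###############..................
139 ...............#.######....##############...................
141 ...............#...........##############...................
142 ................#.........###############...................
```

servo_tool:
  series:
    - [0, -20, 15, 0, 0, 0, 0]
    - [0, -50, 38, 0, 0, 0, 0]
    - [0, -80, 60, 0, 0, 0, 0]
    - [0, -110, 80, 0, 0, 0, 0]
    - [0, -145, 88, 0, 0, 0, 0]
    - [0, -180, 88, 0, 0, 0, 0]
    - [0, -215, 88, 0, 0, 0, 0]
    - [0, -250, 88, 0, 0, 0, 0]
    - [0, -285, 88, 0, 0, 0, 0]
    - [0, -320, 88, 0, 0, 0, 0]
    - [0, -355, 88, 0, 0, 0, 0]
    - [0, -390, 88, 0, 0, 0, 0]
    - [0, -420, 88, 0, 0, 0, 0]
    - [0, -445, 88, 0, 0, 0, 0]
    - [0, -465, 88, 0, 0, 0, 0]
    - [0, -476, 88, 0, 0, 0, 0]
    - [0, -476, 88, 40, 0, 0, 0]
    - [0, -476, 88, 60, 0, 0, 0]
    - [0, -476, 88, 60, 0, 0, 0]
    - [0, -476, 88, 60, 0, 0, 0]

```text
t: 6.0
ee_pos: [463.9, 353.2, 89.2]
tool_rot: [-0.707, 0.707, 0.0, -0.003]
wrist_force: [0.7, 0.0, -0.1]
finger_gap: 60.3
```

```bash
python3 view.py p3 side 150 170 350 340 4; python3 -c "
from h import *
snap('top','p3t.png');a=cv2.imread('pics/p3t.png')[160:270,110:230];b=cv2.imread('pics/p3.png')
a=cv2.resize(a,None,fx=4,fy=4,interpolation=cv2.INTER_CUBIC);cv2.imwrite('pics/p3t.png',a)"
```

```text
6.05 [465.1 354.6  91.1] [-0.707  0.707 -0.    -0.001] 60.4 [-0.2  0.4 -0.7] [-0.39  0.53 -0.42  1.59  0.24  1.07 -2.44]
```

View pics/p3.png

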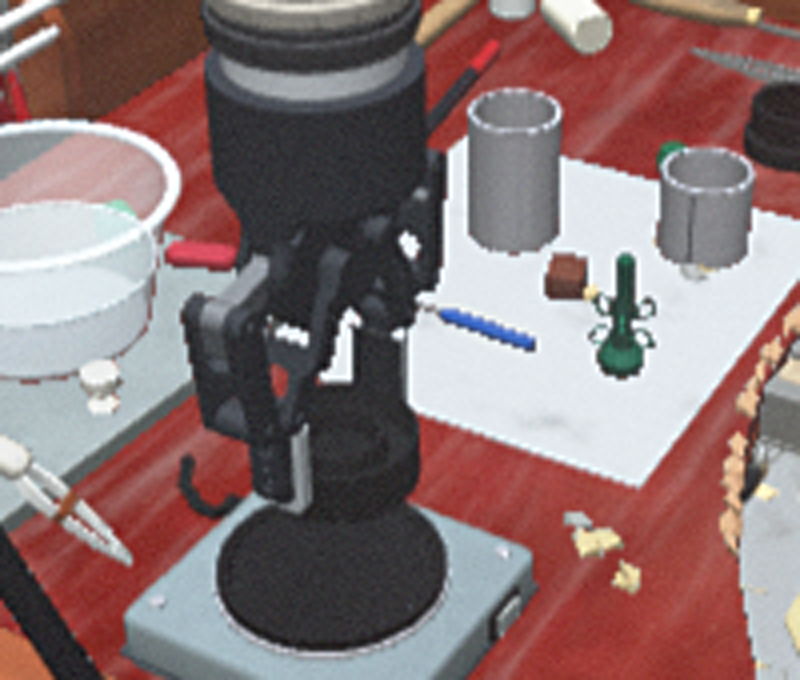

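The side view shows the base held level above the pad, with the pad centre at crop (331,575). Lowering it now.

servo_tool:
  series:
    - [0, 0, 0, 20, 0, 0, 0]
    - [0, 0, 0, 35, 0, 0, 0]
    - [0, 0, 0, 42, 0, 0, 0]
    - [0, 0, 0, 46, 0, 0, 0]
    - [0, 0, 0, 49, 0, 0, 0]
    - [0, 0, 0, 49, 0, 0, 0]
    - [0, 0, 0, 49, 0, 0, 0]

```text
t: 6.68
ee_pos: [465.7, 355.8, 44.3]
tool_rot: [0.707, -0.707, 0.0, -0.001]
wrist_force: [-0.8, -2.6, 4.6]
finger_gap: 60.3
```

servo_tool:
  series:
    - [1, 0, 0, 0, 0, 0, 0]
    - [1, 0, 0, 0, 0, 0, 0]
    - [1, 0, 0, 0, 0, 0, 0]
    - [1, 0, 0, 0, 0, 0, 0]
    - [1, 0, 0, 0, 0, 0, 0]
    - [1, 0, 0, -20, 0, 0, 0]
    - [1, 0, 0, -60, 0, 0, 0]
    - [1, 0, 0, -100, 0, 0, 0]
    - [1, 0, 0, -100, 0, 0, 0]

```text
t: 7.43
ee_pos: [469.0, 359.9, 151.1]
tool_rot: [0.707, -0.707, 0.001, -0.008]
wrist_force: [1.2, 1.4, 1.4]
finger_gap: 85.4
```

servo_tool:
  series:
    - [1, 40, 5, 0, 0, 0, 0]
    - [0.5, 80, 10, 0, 0, 0, 0]
    - [0.5, 120, 15, 0, 0, 0, 0]
    - [0.5, 160, 20, 0, 0, 0, 0]
    - [0.5, 195, 20, 0, 0, 0, 0]
    - [0.5, 220, 20, 0, 0, 0, 0]
    - [0.5, 229, 20, 0, 0, 0, 0]
    - [0.5, 229, 20, 20, 0, 0, 0]
    - [0.5, 229, 20, 20, 0, 0, 0]
    - [0.5, 229, 20, 20, 0, 0, 0]

```text
t: 8.27
ee_pos: [444.1, 127.3, 121.7]
tool_rot: [0.708, -0.706, -0.001, 0.001]
wrist_force: [-0.5, 0.4, -0.2]
finger_gap: 42.9
```

```bash
python3 view.py p4 side 190 120 350 300 3.3; python3 - <<'E'
from h import *
T=snap('top')
im=T['image'][190:245,140:205].astype(int)
a=cv2.resize(T['image'][190:245,140:205,::-1],None,fx=9,fy=9,interpolation=cv2.INTER_CUBIC)
b=cv2.imread('pics/p4.png')
h=max(len(a),len(b[:594]));c=np.zeros((h,a.shape[1]+b.shape[1],3),np.uint8);c[:len(a),:a.shape[1]]=a;c[:len(b),a.shape[1]:]=b[:h];cv2.imwrite('pics/p4c.png',cv2.resize(c,None,fx=.7,fy=.7));print(c.shape)
E
```

```text
8.3167 [444.8 127.8 122.4] [ 0.708 -0.706 -0.001 -0.   ] 42.6 [0.  0.1 0.1] [ 0.01  0.26 -0.38  1.89  0.11  1.02 -1.99]
(594, 1113, 3)
```

View pics/p4c.png

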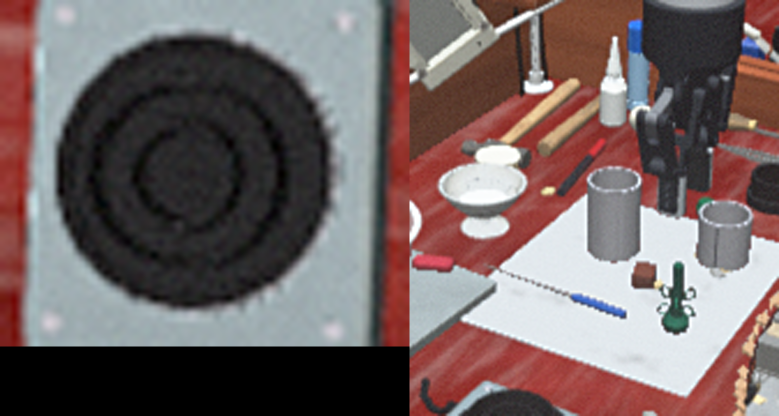

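The base sits flat and concentric on the pad, with its rings centred near top pixel (169.4,217). The gripper is above the tree. I'll grip the trunk and measure the socket.

servo_tool:
  series:
    - [0.5, 0, 0, 25, 0, 0, 0]
    - [0.5, 0, 0, 50, 0, 0, 0]
    - [0.5, 0, 0, 70, 0, 0, 0]
    - [0.5, 0, 0, 78, 0, 0, 0]
    - [0.5, 0, 0, 78, 0, 0, 0]
    - [0.5, 0, 0, 78, 0, 0, 0]
    - [0, 0, 0, 78, 0, 0, 0]
    - [0, 0, 0, 78, 0, 0, 0]
    - [0, 0, 0, 78, 0, 0, 0]
    - [0, 0, 0, 78, 0, 0, 0]
    - [0, 0, 0, 78, 0, 0, 0]
    - [0, 0, 0, 78, 0, 0, 0]
    - [0, 0, 0, 78, 0, 0, 0]

```text
t: 9.45
ee_pos: [446.3, 126.8, 45.4]
tool_rot: [0.707, -0.707, 0.001, -0.001]
wrist_force: [-0.5, -0.4, 6.2]
finger_gap: 7.6
```

```bash
cat > sock.py <<'E'
from h import *
T=snap('top');S=snap('side')
def rings(s,roi,th):
    x0,y0,x1,y1=roi; g=s['image'][y0:y1,x0:x1].mean(2); g=cv2.resize(g.astype(np.float32),None,fx=8,fy=8,interpolation=cv2.INTER_CUBIC)
    g=cv2.GaussianBlur(g,(0,0),4)
    m=(g<th).astype(np.uint8); cs,hi=cv2.findContours(m,cv2.RETR_CCOMP,cv2.CHAIN_APPROX_NONE)
    for c in cs:
        if cv2.contourArea(c)>800 and len(c)>20:
            e=cv2.fitEllipse(c);print(th,(np.array(e[0])+.5)/8-.5+[x0,y0],np.array(e[1])/8)
for th in(25,30,35,45,60): rings(T,(140,188,203,246),th)
print('side')
for th in(25,30,35): rings(S,(195,275,275,340),th)
for z in (40,62): print(onz(T,169.35,216.95,z))
print(proj(T,[465,356,62]),proj(S,[465,356,62]))
E
python3 sock.py
```

```text
25 [167.21727371 217.81943512] [11.82043839 13.08571053]
25 [167.59950638 217.63299179] [18.79362488 20.26013565]
25 [168.90394211 217.52659988] [27.4304924  28.68453217]
25 [162.70482826 216.8554039 ] [34.75485611 43.59166718]
30 [167.61108017 217.34309006] [13.37116528 13.76523781]
30 [167.88599968 217.2751255 ] [18.70083237 19.89920616]
30 [165.69861221 217.16217232] [32.38822937 37.87728882]
30 [169.54004478 217.46663475] [27.97913742 30.27061844]
35 [155.90062714 228.87394333] [ 4.01306438 16.56363106]
35 [169.72164726 217.22366333] [17.2641468  17.37781906]
35 [168.91560364 217.4731617 ] [29.39633942 35.2170372 ]
35 [169.89716721 217.40550041] [26.40259743 26.74985313]
35 [153.56299305 206.85725594] [ 2.48086381 12.06826782]
45 [170.16884232 216.80591011] [41.58778381 42.31357574]
60 [140.91705608 239.46098328] [ 2.39837933 10.36752701]
60 [200.64528275 212.4697876 ] [ 0.93841356 27.20358086]
60 [170.20163727 216.79795074] [42.20050812 42.91820145]
side
[465.2238759  357.50914917  40.        ]
[464.73063992 351.19625497  62.        ]
(np.float64(166.98121984552762), np.float64(216.8025449879511)) (np.float64(232.31135643835873), np.float64(300.7019513058588))
```

```bash
python3 - <<'E'
from h import *
T=snap('top');S=snap('side')
f=lambda s,x0,y0,w,h,k:cv2.resize(np.clip(s['image'][y0:y0+h,x0:x0+w,::-1].astype(float)*3-20,0,255).astype(np.uint8),None,fx=k,fy=k,interpolation=cv2.INTER_CUBIC)
a=f(T,145,192,50,50,8);b=f(S,200,280,66,60,6)[:400];b=cv2.copyMakeBorder(b,0,400-len(b),0,0,cv2.BORDER_CONSTANT)
cv2.imwrite('pics/p5.png',np.hstack([a,b]));print(a.shape,b.shape)
E
```

```text
(400, 400, 3) (400, 396, 3)
```

View pics/p5.png

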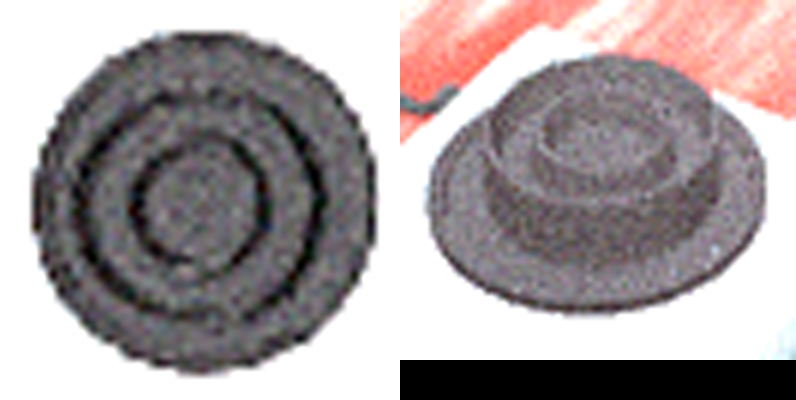

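servo_tool:
  series:
    - [0, 0, 0, -15, 0, 0, 0]
    - [0, 0, 0, -45, 0, 0, 0]
    - [0, 0, 0, -80, 0, 0, 0]
    - [0, -15, -5, -100, 0, 0, 0]
    - [0, -45, -10, -100, 0, 0, 0]
    - [0, -75, -19, -100, 0, 0, 0]
    - [0, -105, -19, -100, 0, 0, 0]
    - [0, -135, -19, -100, 0, 0, 0]
    - [0, -165, -19, -100, 0, 0, 0]
    - [0, -190, -19, -100, 0, 0, 0]
    - [0, -210, -19, -100, 0, 0, 0]
    - [0, -223, -19, -100, 0, 0, 0]
    - [0, -228.5, -19, -100, 0, 0, 0]
    - [0, -228.5, -19, -85, 0, 0, 0]
    - [0, -228.5, -19, -75, 0, 0, 0]
    - [0, -228.5, -19, -75, 0, 0, 0]
    - [0, -228.5, -19, -75, 0, 0, 0]
    - [0, -228.5, -19, -75, 0, 0, 0]

```text
t: 11.15
ee_pos: [464.4, 353.8, 119.5]
tool_rot: [-0.707, 0.707, -0.0, -0.0]
wrist_force: [-0.1, 0.4, -0.1]
finger_gap: 7.5
```

```bash
python3 - <<'E'
from h import *
exec(open('tri.py').read().split("ct=")[0].replace('from h import *',''))
print(tri((168.2,217.2),(233.4,300.9)))
cv2.imwrite('pics/p6s.png',S['image'][:,:,::-1])
f=lambda s,x0,y0,w,h,k:cv2.resize(np.clip(s['image'][y0:y0+h,x0:x0+w,::-1].astype(float)*2.5-10,0,255).astype(np.uint8),None,fx=k,fy=k,interpolation=cv2.INTER_CUBIC)
cv2.imwrite('pics/p6.png',f(S,190,220,90,105,5.5))
print(sensors.state()['ee_pos'],[proj(S,[464.6,354.8,z]) for z in(50,62,76,110)])
E
```

```text
(array([464.28863089, 353.99863344,  60.40926374]), np.float64(0.08961617509014866))
[464.48673426 354.60559554 120.02710039] [(np.float64(233.2045063043992), np.float64(306.2547671760565)), (np.float64(232.9469631879071), np.float64(300.34462242143144)), (np.float64(232.64130124274794), np.float64(293.3302383195513)), (np.float64(231.87473679440268), np.float64(275.73898247401536))]
```

View pics/p6.png

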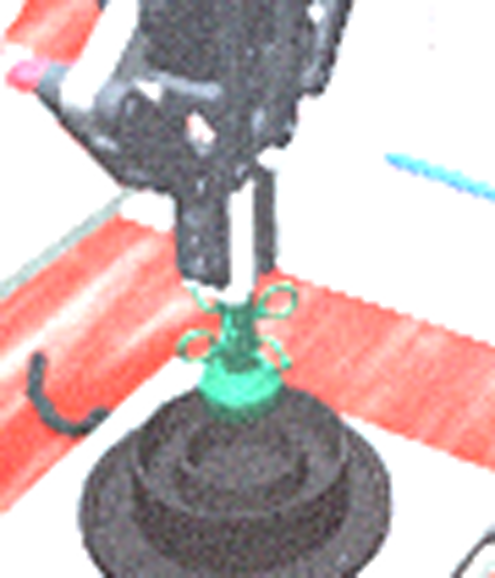

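The tree hangs upright above the socket: foot at side u≈233.8, base centre u≈233.9. Lowering it.

servo_tool:
  series:
    - [0, 0, 0, 8, 0, 0, 0]
    - [0, 0, 0, 14, 0, 0, 0]
    - [0, 0, 0, 19, 0, 0, 0]
    - [0, 0, 0, 23, 0, 0, 0]
    - [0, 0, 0, 26, 0, 0, 0]
    - [0, 0, 0, 26.5, 0, 0, 0]
    - [0, 0, 0, 26.5, 0, 0, 0]
    - [0, 0, 0, 26.5, 0, 0, 0]

```text
t: 11.92
ee_pos: [463.7, 354.7, 93.3]
tool_rot: [0.707, -0.707, 0.0, 0.0]
wrist_force: [-2.4, -1.7, 6.1]
finger_gap: 7.2
```

servo_tool:
  series:
    - [0.5, 0, 0, 0, 0, 0, 0]
    - [0.5, 0, 0, 0, 0, 0, 0]
    - [0.5, 0, 0, 0, 0, 0, 0]
    - [0.5, 0, 0, 0, 0, 0, 0]
    - [0.5, 0, 0, -15, 0, 0, 0]
    - [0.5, 0, 0, -40, 0, 0, 0]
    - [0.5, 0, 0, -70, 0, 0, 0]
    - [1, 40, 0, -80, 0, 0, 0]
    - [1, 80, 0, -80, 0, 0, 0]
    - [1, 120, 0, -80, 0, 0, 0]
    - [1, 160, 0, -80, 0, 0, 0]
    - [1, 200, -10, -80, 0, 0, 0]
    - [1, 235, -30, -80, 0, 0, 0]
    - [1, 265, -52, -80, 0, 0, 0]
    - [1, 290, -72, -70, 0, 0, 0]
    - [1, 305, -85, -50, 0, 0, 0]
    - [1, 311.5, -88, -30, 0, 0, 0]
    - [1, 311.5, -88, -30, 0, 0, 0]
    - [1, 311.5, -88, -30, 0, 0, 0]

```text
t: 13.5
ee_pos: [550.9, 43.4, 121.6]
tool_rot: [0.707, -0.707, -0.001, 0.001]
wrist_force: [0.0, 0.7, 0.4]
finger_gap: 85.4
```

```bash
python3 - <<'E'
from h import *
S=snap('side');T=snap('top')
f=lambda s,x0,y0,w,h,k:cv2.resize(np.clip(s['image'][y0:y0+h,x0:x0+w,::-1].astype(float)*1.8-5,0,255).astype(np.uint8),None,fx=k,fy=k,interpolation=cv2.INTER_CUBIC)
a=f(S,195,235,75,95,6);b=f(S,240,130,90,114,5)[:570];c=f(T,145,190,50,55,6)
h=570;pad=lambda i:cv2.copyMakeBorder(i,0,h-len(i),0,0,cv2.BORDER_CONSTANT)
o=np.hstack([pad(a),pad(b),pad(c)]);o=cv2.resize(o,None,fx=.66,fy=.66);cv2.imwrite('pics/p7.png',o);print(o.shape)
print(sensors.state()['ee_pos'])
E
```

```text
(376, 792, 3)
[552.3019977   45.37653727 123.87455662]
```

View pics/p7.png

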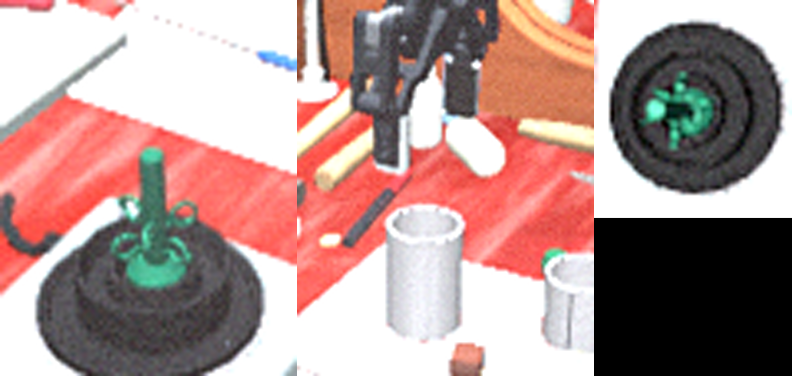

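The tree stands in the socket. I'll grip the flask and compute the position of the tree's tip.

servo_tool:
  series:
    - [1, 0, 0, 25, 0, 0, 0]
    - [1, 0, 0, 50, 0, 0, 0]
    - [1, 0, 0, 70, 0, 0, 0]
    - [1, 0, 0, 80, 0, 0, 0]
    - [1, 0, 0, 80, 0, 0, 0]
    - [1, 0, 0, 80, 0, 0, 0]
    - [0, 0, 0, 80, 0, 0, 0]
    - [0, 0, 0, 80, 0, 0, 0]
    - [0, 0, 0, 80, 0, 0, 0]
    - [0, 0, 0, 80, 0, 0, 0]
    - [0, 0, 0, 80, 0, 0, 0]
    - [0, 0, 0, 80, 0, 0, 0]
    - [0, 0, 0, 80, 0, 0, 0]
    - [0, 0, 0, 80, 0, 0, 0]

```text
t: 14.77
ee_pos: [553.6, 43.5, 44.5]
tool_rot: [0.707, -0.707, 0.001, -0.001]
wrist_force: [0.5, -1.1, 6.6]
finger_gap: 49.3
```

```bash
cat > tip.py <<'E'
exec(open('tri.py').read().split("ct=")[0])
def green(s,x0,y0,x1,y1):
    r=s['image'][y0:y1,x0:x1].astype(int); m=(r[:,:,1]>r[:,:,0]+15)&(r[:,:,1]>r[:,:,2]+5)
    return r,m
r,m=green(S,220,262,250,315)
for i in range(0,53): 
    c=np.where(m[i])[0]
    if len(c): print(262+i,220+c.min(),220+c.max(),''.join('#' if v else '.' for v in m[i]))
r,m=green(T,150,200,190,235)
for i in range(35):
    if m[i].any(): print(200+i,''.join('#' if v else '.' for v in m[i]))
for z in(58,109,114): print(z,proj(S,[464.6,354.8,z]),proj(T,[464.6,354.8,z]))
E
python3 tip.py
```

```text
272 232 233 ............##................
273 231 235 ...........#####..............
274 231 235 ...........#####..............
275 231 235 ...........#####..............
276 231 235 ...........#####..............
277 231 234 ...........####...............
278 231 235 ...........#####..............
279 232 234 ............###...............
280 231 235 ...........#####..............
281 231 235 ...........#####..............
282 232 235 ............####..............
283 231 235 ...........#####..............
284 227 235 .......#....####..............
285 225 235 .....#..##.#####..............
286 225 241 .....##..#####.#....##........
287 226 239 ......#...#####....#..........
288 227 238 .......#...#####..#...........
289 227 238 .......##.######..#...........
290 227 243 .......#####.##.###..###......
291 231 242 ...........############.......
292 231 236 ...........######.............
293 231 236 ...........##.###.............
294 225 235 .....#####.#####..............
295 224 239 ....######.##.######..........
296 223 241 ...##.....######.#####........
297 223 241 ...##....####
[... 1041 characters left out ...]
..........##########................
222 ..............##########................
223 ..............########..................
224 ..............######....................
225 ..............##........................
226 ..............##........................
227 ..............##........................
58 (np.float64(233.0332621926342), np.float64(302.3250271671079)) (np.float64(168.14102671670472), np.float64(217.0520675166096))
109 (np.float64(231.89778867149116), np.float64(276.2679810056572)) (np.float64(160.44048691847382), np.float64(216.413911275777))
114 (np.float64(231.78221475378538), np.float64(273.6157704057238)) (np.float64(159.63385617490096), np.float64(216.34706447587126))
```

servo_tool:
  series:
    - [0, 0, 0, -15, 0, 0, 0]
    - [0, 0, 0, -45, 0, 0, 0]
    - [0, 0, 0, -80, 0, 0, 0]
    - [0, 0, 0, -110, 0, 0, 0]
    - [0, -10, 5, -125, 0, 0, 0]
    - [0, -30, 25, -130, 0, 0, 0]
    - [0, -55, 50, -130, 0, 0, 0]
    - [0, -80, 75, -130, 0, 0, 0]
    - [0, -110, 88.5, -130, 0, 0, 0]
    - [0, -145, 88.5, -130, 0, 0, 0]
    - [0, -180, 88.5, -130, 0, 0, 0]
    - [0, -215, 88.5, -130, 0, 0, 0]
    - [0, -245, 88.5, -130, 0, 0, 0]
    - [0, -275, 88.5, -130, 0, 0, 0]
    - [0, -295, 88.5, -130, 0, 0, 0]
    - [0, -306, 88.5, -130, 0, 0, 0]
    - [0, -310.5, 88.5, -130, 0, 0, 0]
    - [0, -310.5, 88.5, -130, 0, 0, 0]
    - [0, -310.5, 88.5, -130, 0, 0, 0]
    - [0, -310.5, 88.5, -130, 0, 0, 0]

```text
t: 16.53
ee_pos: [464.3, 351.4, 172.5]
tool_rot: [-0.706, 0.708, -0.001, -0.001]
wrist_force: [0.1, -0.3, -2.4]
finger_gap: 48.6
```

```bash
python3 - <<'E'
from h import *
S=snap('side','p8s.png')
f=lambda s,x0,y0,w,h,k:cv2.resize(np.clip(s['image'][y0:y0+h,x0:x0+w,::-1].astype(float)*1.5,0,255).astype(np.uint8),None,fx=k,fy=k,interpolation=cv2.INTER_CUBIC)
cv2.imwrite('pics/p8.png',f(S,185,170,100,150,4))
print(sensors.state()['ee_pos'])
for z in (132,207):
  u=np.array([proj(S,[464+25*np.cos(a),354+25*np.sin(a),z]) for a in np.linspace(0,6.28,100)]);print(z,u.min(0),u.max(0))
im=S['image'].astype(int)
for r in range(245,276,3): print(r,''.join('%4d'%v for v in im[r,212:256].mean(1)))
E
```

```text
[464.22799899 351.57228423 172.67745513]
132 [215.12965977 254.21426146] [248.75098147 273.89612473]
207 [212.34982177 211.90487097] [247.82310363 229.91088602]
245  187 165  98  95  69  46  51  42  41  47  41  63 143 145 120 102  81 138 141 135 136 133 135 138 132 132 129 125 126 125 122 118 118 116 103 100  88 108 213 128 134 180 180 179
248  181 184 186 182 114 110 123 136 131 136 137 140 145 141 125 130 141 135 134 141 134 134 134 137 135 132 125 126 124 120 118 119 114 112 107 100  93 106 230 223 221 218 219 223
251  183 184 189 148 104 105 117 120 122 122 125 126 134 129 138 136 138 138 139 141 131 128 134 138 135 131 127 122 126 120 117 116 116 109 106 100  85 114 240 235 225 223 219 219
254  115  83  78  88 109 106 116 120 120 122 122 128 131 128 135 136 136 136 138 136 138 133 133 136 141 130 129 121 125 125 117 117 111 114 107 103  85 113 241 236 231 231 233 231
257  161 239 244 239 240 120 107 119 120 119 124 131 129 135 134 135 132 137 139 142 137 135 132 134 135 133 126 131 124 123 118 118 119 110 110  98  93 114 243 239 233 231 230 231
260   81  83  84 115 158 106 111 1
[... 351 characters left out ...]
3 104 112 119 118 120 122 124 124 127 136 136 137 137 137 139 135 136 134 137 136 131 131 125 126 124 115 115 118 111 105  90 108 219 237 233 231 233 232 232
269  107 110 105  98  88  90  94 103 112 120 122 125 126 129 134 137 137 138 137 135 137 132 132 129 136 129 129 131 120 123 122 117 110 129 247 247 243 235 231 232 232 231 229 230
272  102  97  93  99 102  99  90  89  95 102  98 112 137 122 127 140 181 138 139 135 134 136 132 136 138 158 122 111 108 109 100  98 104 109 111 106 103  98 123 157 169 206 241 248
275   91  96  93  98  97 100 100 106 117 121 124 124 117 116 109 105  95  84  68  72  81  90  78  63  71  96  96  98 106 108 113 112 104  98 101  94  92  96  98  93  96  92  86  90
```

View pics/p8.png

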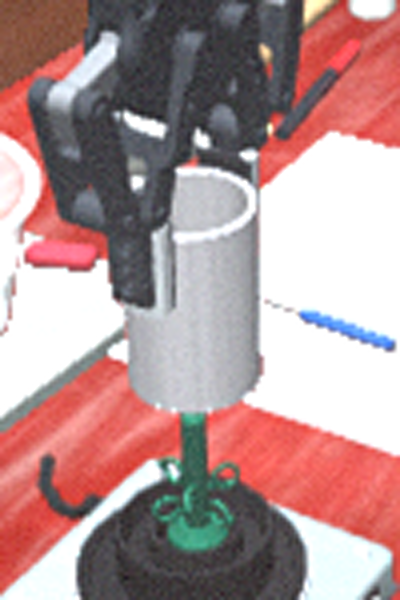

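The flask hangs upright and coaxial with the tree: its side-view centre is u≈233.1, the trunk's u≈233. Lowering over the tree.

servo_tool:
  series:
    - [0, 0, 0, 6, 0, 0, 0]
    - [0, 0, 0, 12, 0, 0, 0]
    - [0, 0, 0, 20, 0, 0, 0]
    - [0, 0, 0, 28, 0, 0, 0]
    - [0, 0, 0, 36, 0, 0, 0]
    - [0, 0, 0, 44, 0, 0, 0]
    - [0, 0, 0, 52, 0, 0, 0]
    - [0, 0, 0, 60, 0, 0, 0]
    - [0, 0, 0, 66, 0, 0, 0]
    - [0, 0, 0, 66, 0, 0, 0]
    - [0, 0, 0, 66, 0, 0, 0]

```text
t: 17.5
ee_pos: [463.1, 353.7, 106.3]
tool_rot: [0.707, -0.707, -0.0, 0.0]
wrist_force: [0.9, 0.1, -3.2]
finger_gap: 48.7
```

```bash
python3 - <<'E'
from h import *
S=snap('side');T=snap('top')
f=lambda s,x0,y0,w,h,k:cv2.resize(np.clip(s['image'][y0:y0+h,x0:x0+w,::-1].astype(float)*2,0,255).astype(np.uint8),None,fx=k,fy=k,interpolation=cv2.INTER_CUBIC)
cv2.imwrite('pics/p9.png',np.hstack([f(S,190,230,85,110,5),f(T,135,180,80,110,4.0).repeat(1,0)[:550] if 0 else cv2.copyMakeBorder(f(T,135,180,80,80,4),0,230,0,0,cv2.BORDER_CONSTANT)]))
print(sensors.state()['ee_pos'],sensors.state()['wrist_force'])
E
```

```text
[463.69716886 354.2547914  107.2794172 ] [-0.99399556  0.82456805 -2.78422533]
```

View pics/p9.png

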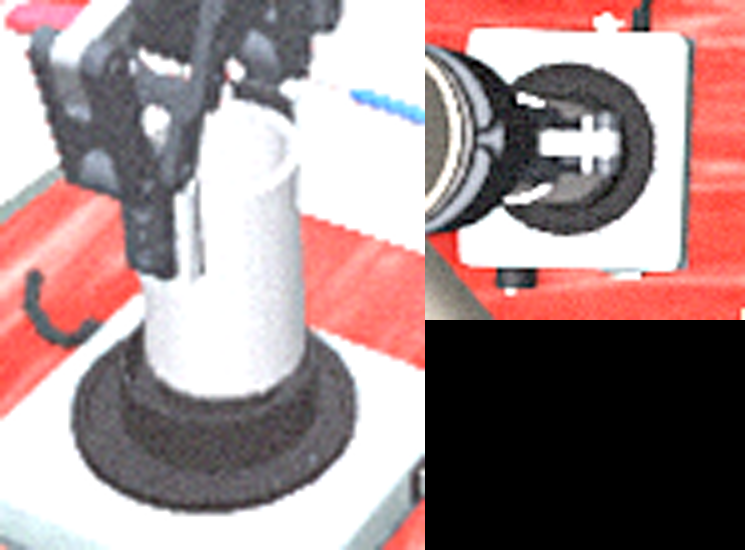

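The flask is over the tree with its bottom just above the base. In the side view it's about 2 mm right of the base's axis, so I'll nudge it and lower it in.

servo_tool:
  series:
    - [0, -0.7, -1.3, 0, 0, 0, 0]
    - [0, -0.7, -1.3, 3, 0, 0, 0]
    - [0, -0.7, -1.3, 6, 0, 0, 0]
    - [0, -0.7, -1.3, 9, 0, 0, 0]
    - [0, -0.7, -1.3, 11, 0, 0, 0]
    - [0, -0.7, -1.3, 13, 0, 0, 0]
    - [0, -0.7, -1.3, 15, 0, 0, 0]
    - [0, -0.7, -1.3, 15, 0, 0, 0]
    - [0, -0.7, -1.3, 15, 0, 0, 0]

```text
t: 18.35
ee_pos: [464.6, 354.6, 92.4]
tool_rot: [0.707, -0.707, 0.0, 0.0]
wrist_force: [-1.4, -2.0, 3.2]
finger_gap: 49.2
```

servo_tool:
  series:
    - [1, 0, 0, 0, 0, 0, 0]
    - [1, 0, 0, 0, 0, 0, 0]
    - [1, 0, 0, 0, 0, 0, 0]
    - [1, 0, 0, 0, 0, 0, 0]
    - [1, 0, 0, 0, 0, 0, 0]
    - [1, 0, 0, -15, 0, 0, 0]
    - [1, 0, 0, -50, 0, 0, 0]
    - [1, 0, 0, -80, 0, 0, 0]
    - [1, 40, 0, -80, 0, 0, 0]
    - [1, 80, 3, -80, 0, 0, 0]
    - [1, 120, 6, -80, 0, 0, 0]
    - [1, 160, 12, -80, 0, 0, 0]
    - [1, 200, 12, -80, 0, 0, 0]
    - [1, 240, 12, -80, 0, 0, 0]
    - [1, 280, 12, -80, 0, 0, 0]
    - [1, 320, 12, -80, 0, 0, 0]
    - [1, 360, 12, -80, 0, 0, 0]
    - [1, 400, 12, -80, 0, 0, 0]
    - [1, 440, 12, -80, 0, 0, 0]
    - [1, 479, 12, -60, 0, 0, 0]

```text
t: 20.02
ee_pos: [456.0, -125.8, 156.2]
tool_rot: [-0.707, 0.707, -0.004, 0.002]
wrist_force: [2.3, -0.1, -0.3]
finger_gap: 85.0
```

```bash
python3 - <<'E'
from h import *
S=snap('side');T=snap('top')
f=lambda s,x0,y0,w,h,k:cv2.resize(np.clip(s['image'][y0:y0+h,x0:x0+w,::-1].astype(float)*2,0,255).astype(np.uint8),None,fx=k,fy=k,interpolation=cv2.INTER_CUBIC)
cv2.imwrite('pics/p10.png',np.hstack([f(S,190,250,85,90,4.4)[:396],cv2.copyMakeBorder(f(T,140,185,65,65,6),0,6,0,0,cv2.BORDER_CONSTANT)]))
print(sensors.state()['ee_pos'],sensors.state()['wrist_force'])
for z in(125,123,129): print(z,proj(S,[464.5,354.5,z]),proj(T,[464.5,354.5,z]))
E
```

```text
[ 450.27435905 -130.90035014  150.73058172] [-0.11270916  1.06292624 -0.27661161]
125 (np.float64(231.6911041637002), np.float64(267.632356368993)) (np.float64(157.9825539815498), np.float64(216.25156672060342))
123 (np.float64(231.73789062436262), np.float64(268.71136295329205)) (np.float64(158.31487568361726), np.float64(216.27900455361114))
129 (np.float64(231.59714435782843), np.float64(265.465420726508)) (np.float64(157.31294509179756), np.float64(216.19628108387488))
```

View pics/p10.png

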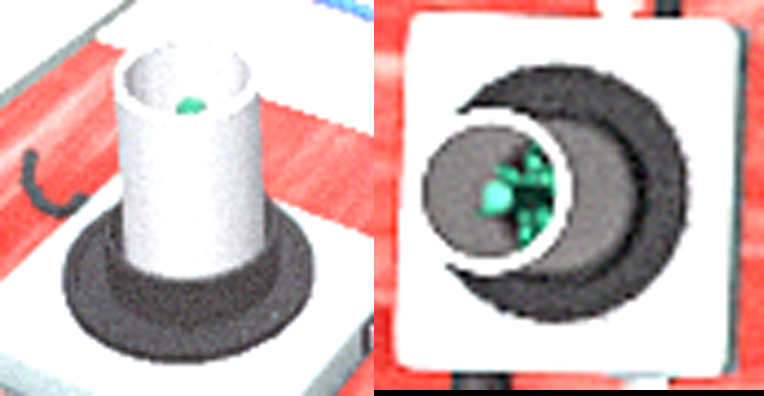

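The flask is seated: its rim projects at z≈125 in the side view (232.1,267.2), and the tree is inside it. Now for the collar.

servo_tool:
  series:
    - [1, 0, 0, 0, 0, 0, 0]
    - [1, 0, 0, 0, 0, 0, 0]
    - [1, 0, 0, 30, 0, 0, 0]
    - [1, 0, 0, 65, 0, 0, 0]
    - [1, 0, 0, 100, 0, 0, 0]
    - [1, 0, 0, 125, 0, 0, 0]
    - [1, 0, 0, 139, 0, 0, 0]
    - [1, 0, 0, 139, 0, 0, 0]
    - [1, 0, 0, 139, 0, 0, 0]
    - [0, 0, 0, 139, 0, 0, 0]
    - [0, 0, 0, 139, 0, 0, 0]
    - [0, 0, 0, 139, 0, 0, 0]
    - [0, 0, 0, 139, 0, 0, 0]
    - [0, 0, 0, 139, 0, 0, 0]
    - [0, 0, 0, 139, 0, 0, 0]
    - [0, 0, 0, 139, 0, 0, 0]
    - [0, 0, 0, 139, 0, 0, 0]

```text
t: 21.53
ee_pos: [454.8, -122.6, 16.0]
tool_rot: [0.708, -0.707, 0.002, -0.001]
wrist_force: [-2.2, 1.2, 7.8]
finger_gap: 52.2
```

servo_tool:
  series:
    - [0, 0, 0, -15, 0, 0, 0]
    - [0, 0, 0, -45, 0, 0, 0]
    - [0, 0, 0, -80, 0, 0, 0]
    - [0, 0, 0, -115, 0, 0, 0]
    - [0, -10, 0, -145, 0, 0, 0]
    - [0, -35, -3, -160, 0, 0, 0]
    - [0, -70, -6, -160, 0, 0, 0]
    - [0, -105, -11, -160, 0, 0, 0]
    - [0, -145, -11, -160, 0, 0, 0]
    - [0, -185, -11, -160, 0, 0, 0]
    - [0, -225, -11, -160, 0, 0, 0]
    - [0, -265, -11, -160, 0, 0, 0]
    - [0, -305, -11, -160, 0, 0, 0]
    - [0, -340, -11, -160, 0, 0, 0]
    - [0, -375, -11, -160, 0, 0, 0]
    - [0, -410, -11, -160, 0, 0, 0]
    - [0, -440, -11, -160, 0, 0, 0]
    - [0, -462, -11, -160, 0, 0, 0]
    - [0, -474, -11, -160, 0, 0, 0]
    - [0, -478.5, -11, -160, 0, 0, 0]

```text
t: 23.2
ee_pos: [462.7, 358.5, 174.3]
tool_rot: [0.709, -0.706, -0.001, -0.001]
wrist_force: [-0.8, 0.2, -1.3]
finger_gap: 52.1
```

servo_tool:
  series:
    - [0, 0, 0, 10, 0, 0, 0]
    - [0, 0, 0, 18, 0, 0, 0]
    - [0, 0, 0, 25, 0, 0, 0]
    - [0, 0, 0, 25, 0, 0, 0]
    - [0, 0, 0, 25, 0, 0, 0]
    - [0, 0, 0, 25, 0, 0, 0]

```text
t: 23.7
ee_pos: [464.0, 355.1, 148.7]
tool_rot: [-0.707, 0.707, -0.0, -0.0]
wrist_force: [0.2, -0.2, 0.3]
finger_gap: 52.2
```

```bash
python3 - <<'E'
from h import *
S=snap('side');T=snap('top')
f=lambda s,x0,y0,w,h,k:cv2.resize(np.clip(s['image'][y0:y0+h,x0:x0+w,::-1].astype(float)*2,0,255).astype(np.uint8),None,fx=k,fy=k,interpolation=cv2.INTER_CUBIC)
cv2.imwrite('pics/p11.png',f(S,190,210,85,120,5))
print(sensors.state()['ee_pos'],sensors.state()['wrist_force'],sensors.state()['finger_gap'])
E
```

```text
[464.06434452 355.86650746 149.27801022] [-0.13113556  0.46355944 -0.0937017 ] 51.97239503530668
```

View pics/p11.png

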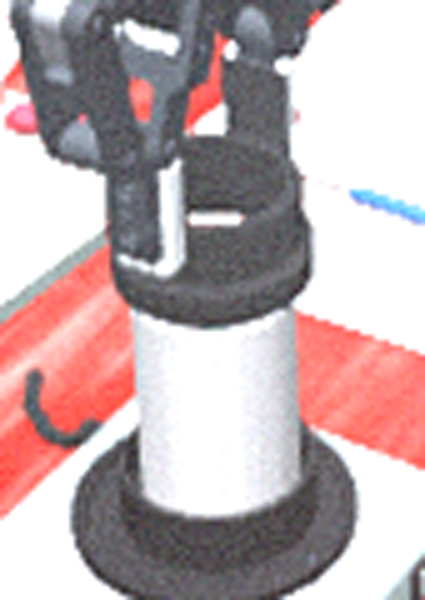

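The collar is aligned with the flask axis: skirt centre at crop 211, against 211.5 expected. Lowering it.

servo_tool:
  series:
    - [0, 0, 0, 5, 0, 0, 0]
    - [0, 0, 0, 10, 0, 0, 0]
    - [0, 0, 0, 13, 0, 0, 0]
    - [0, 0, 0, 16, 0, 0, 0]
    - [0, 0, 0, 18, 0, 0, 0]
    - [0, 0, 0, 18, 0, 0, 0]
    - [0, 0, 0, 18, 0, 0, 0]

```text
t: 24.38
ee_pos: [463.7, 355.8, 130.5]
tool_rot: [0.707, -0.707, 0.0, 0.0]
wrist_force: [0.4, -0.1, -0.9]
finger_gap: 52.1
```

servo_tool:
  series:
    - [0, 0, 0, 1.5, 0, 0, 0]
    - [0, 0, 0, 3, 0, 0, 0]
    - [0, 0, 0, 4, 0, 0, 0]
    - [0, 0, 0, 5, 0, 0, 0]
    - [0, 0, 0, 5, 0, 0, 0]
    - [0, 0, 0, 5, 0, 0, 0]

```text
t: 24.88
ee_pos: [464.5, 355.8, 129.1]
tool_rot: [0.707, -0.707, 0.001, -0.001]
wrist_force: [-2.0, -4.4, 14.6]
finger_gap: 52.1
```

Contact is at measured TCP 129.1, which puts the collar's underside at 113, 12 mm below the rim, so it's fully on. I'll relax the load, release and withdraw.

servo_tool:
  series:
    - [0, 0, 0, -3, 0, 0, 0]
    - [0, 0, 0, -3, 0, 0, 0]
    - [1, 0, 0, -3, 0, 0, 0]
    - [1, 0, 0, -3, 0, 0, 0]
    - [1, 0, 0, -3, 0, 0, 0]
    - [1, 0, 0, -3, 0, 0, 0]
    - [1, 0, 0, -3, 0, 0, 0]
    - [1, 0, 0, -20, 0, 0, 0]
    - [1, 0, 0, -50, 0, 0, 0]
    - [1, 0, 0, -70, 0, 0, 0]
    - [1, 40, 20, -70, 0, 0, 0]
    - [1, 80, 20, -70, 0, 0, 0]
    - [1, 120, 20, -70, 0, 0, 0]
    - [1, 160, 20, -70, 0, 0, 0]
    - [1, 200, 20, -70, 0, 0, 0]
    - [1, 230, 20, -70, 0, 0, 0]
    - [1, 250, 20, -70, 0, 0, 0]
    - [1, 250, 20, -70, 0, 0, 0]
    - [1, 250, 20, -70, 0, 0, 0]

```text
t: 26.47
ee_pos: [444.0, 104.9, 195.8]
tool_rot: [-0.706, 0.708, -0.0, 0.0]
wrist_force: [-0.0, 0.2, 0.3]
finger_gap: 85.3
```

```bash
python3 - <<'E'
from h import *
S=snap('side');T=snap('top')
f=lambda s,x0,y0,w,h,k:cv2.resize(np.clip(s['image'][y0:y0+h,x0:x0+w,::-1].astype(float)*2,0,255).astype(np.uint8),None,fx=k,fy=k,interpolation=cv2.INTER_CUBIC)
cv2.imwrite('pics/p12.png',np.hstack([f(S,185,175,150,165,3.2),cv2.copyMakeBorder(f(T,130,175,65,65,4.8),0,216,0,0,cv2.BORDER_CONSTANT)]))
print(sensors.state()['ee_pos'],sensors.state()['wrist_force'])
for z in(113,125,145):
  for r in (27,30.5):
    u=np.array([proj(S,[464+r*np.cos(a),354+r*np.sin(a),z]) for a in np.linspace(0,6.28,200)]);print(z,r,(u.min(0)-[185,175])*3.2,(u.max(0)-[185,175])*3.2)
E
```

```text
[443.74443232 107.5474678  195.88601154] [-0.18048201 -0.41779391  0.27195283]
113 27 [ 94.22720921 283.23696592] [208.93447455 352.50358892]
113 30.5 [ 86.73310911 279.04481488] [216.32341541 357.31300823]
125 27 [ 92.86737848 263.04376701] [208.52692495 331.54518229]
125 30.5 [ 85.31048115 258.90024239] [215.97674208 336.3041524 ]
145 27 [ 90.550263   228.66212932] [207.83257305 295.80934714]
145 30.5 [ 82.88443498 224.60437822] [215.38611076 300.47871824]
```

View pics/p12.png

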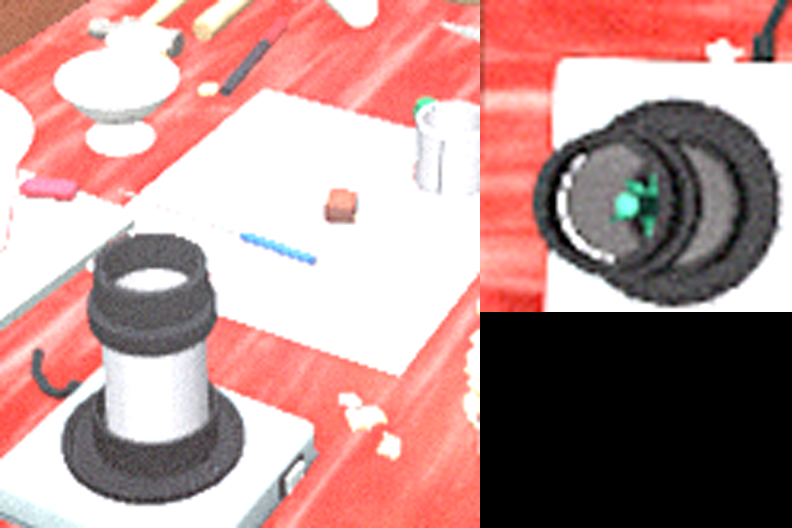

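The collar is level. Its skirt bottom is at v≈355 (predicted 357 if seated) and its top at v≈233 (predicted 229). The tree is visible inside and the short flask hasn't moved. Handing in.

```bash
python3 -c "
from h import *
print(env.close_job())"
```

```text
the job is handed in; nothing more can be done
None
```

The casting flask is made up on the vibrator and the job is handed in, at about 26.5 s of the 136 s allowed. I set the sprue base on the pad, stood the tree in its socket, lowered the tall flask over it into the groove, and slipped the collar onto the rim, in that order. The short flask was never touched and still stands on its plate.

**Last checks**
- **Flask:** its rim projected at about z = 125 mm in the side view, the height expected when it is fully down in the groove.
- **Collar:** contact came at the height that puts it fully on, about 12 mm over the rim. After release it stood level, with its edges within about 1.5 image pixels (roughly 3 mm) of the seated prediction.
- **Tree:** it was upright when I set it in the socket. In the final top view it is still inside the flask.
- **Robot:** the gripper was clear of everything at the end, and the largest wrist-force reading was about 15 N, while seating the collar.

**Disagreements:** the two cameras and the commanded poses differed by 1–4 mm at times on where the base, flask and tree were. That stayed within the fit clearances, and no check failed.

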